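Move the seed row to the swivel rack

ROBOT

A 6-joint arm with a two-finger parallel gripper is mounted at the origin on the work surface. World frame = base frame: x ahead of the robot, y to its left, z up, the work surface at z = 0. Lengths are in m, angles in degrees, forces in N, time in s.
With the tool pointing down it reaches from about 0.375 to 0.9 m from the base axis. Payload 3.1 kg.
Tool frame: the origin (TCP) lies on the centre line of the jaws, within the pads' length; the fingertips stand 8 mm ahead of it and the grasp point (between the pads) lies 11 mm behind it; z points along the fingers, y is the line along which they close (so a half turn about z gives the same grasp; the last joint's range is limited). The gripper opens to 87 mm and grips with 3 to 60 N. Pads are 19 mm wide; open, the fingers measure 117 mm over their backs; the gripper's body (75 mm by 190 mm) begins 51 mm behind the grasp point.
Start: joints at [54.23, 30.224, 82.088, -0, 67.689, -10.227], TCP at [0.269, 0.564, 0.231] pointing down, gripper open.
Joint ranges: [-176.69, 176.69], [-43.24, 126.21], [12.49, 139.97], [-82, 262], [0, 151.66], [-163.58, 163.58]. Speed limits (degrees/s): [159.86, 159.86, 180, 180, 180, 180].

INTERFACE

Orientations are given as a 3x3 rotation matrix whose columns are the frame's x, y, z axes.
In Python, from rig import * gives the robot as it stands.
- The arm moves only by the tool step_arm, never from a script. Its argument "targets" is a list of rows, each a list of 5 numbers: the opening, from -1 (shut) to 1 (fully open), then the shift along the world's x, y, z normalised to -1 to 1, where 1 is 0.25 m, then the turn about the world's z normalised to -1 to 1, where 1 is 180 degrees. In form: [[fingers, x, y, z, turn], ...]. A call has 1 to 20 rows; each row is the pose to reach, as a shift and turn from the pose commanded when the call began, turning the shorter way round; what a row does not reach only later rows make up. A row lasts 1/10 s, in which the tool goes at most 50 mm and 8.59 degrees, less where a joint would pass 70% of its speed; a pose out of reach is approached as far as the arm can. A call with a number of a shift or a turn outside -1 to 1 is refused whole. A call with a gripper value outside its range is refused whole. The fingers move at their own pace and stop on an object; the grip force is fixed at half the most. Time passes only in rows, so rows that repeat a pose let the fingers close. It gives the time, the measured TCP pose, the force, the opening and the grip force at its end, in the units of the state.
- read_state(): the state, without advancing time (a new reading comes with each control period).
- capture(name): name is "side" or "top"; returns a dict with "color" (420x560x3 uint8, red, green, blue), "mtx" (3x3 intrinsics, pixels), "k1" (the pictures are not rectified: a ray, as slopes to the right and down, at radius r is drawn at 1 + k1 r^2 times it, then the intrinsics apply), "pose" (4x4, takes a point from camera to world coordinates). Camera axes: x right, y down, z forward; pixel columns grow to the right and rows downward; lengths in m; the calibration is good to about 2 mm. A picture is of the moment at which its call begins. There is no depth.
- hand_in(): hands the job in; it is judged then, once.
The state is a dict: "time_s": time; "joint_positions": joint angles; "qvel": joint speeds; "tau": joint torques, N m; "position": TCP position; "tcp_rot": TCP orientation; "force": force on the tool from outside, world axes, zero at the start; "moment": the same for the moment, N m; "opening": opening from 0.0 (shut) to 1.0 (fully open); "grasp_force": force on a finger pad.
Only numpy, scipy, OpenCV 4.12 (cv2) and the standard library are available. Lean on these libraries where they do the work, as an engineer would, in place of code of your own. Each camera call takes 0.05 s, during which the arm holds its last target. There are 200 camera calls.

TASK

The four seed containers stand on the brown tray in sowing order, counted from the end with the white stud. Move them one by one to the swivelling pale rack in the same order counted from its own white stud, so that the container nearest the stud on the tray stands on the round nearest the stud on the rack, and so on. Stand each upright in the middle of its marked round and let go, and do not let the rack swing round while you work.

Things in the scene. Friction and masses are not known exactly. Their poses are not given: they have to be found in the camera images.
- wood: Square hardwood seed box with a paler wooden lid of the same width, 38 x 38 mm, 65 mm high; flat sides along its x and y, parallel to the tray's x and y within about 15 degrees at the start. Loose, about 0.1 kg. Origin: centre of its underside, z up.
- jar: Round clear glass seed jar with a cork: glass 42 mm across up to 56 mm, then cork 37 mm across to the total height of 68 mm. Loose, about 0.1 kg. Origin: centre of its underside, z up.
- tube: Slim round aluminium seed tube, 30 mm across, with a steel cap 31 mm across from 62 mm to the total height of 76 mm. Loose, about 0.07 kg. Origin: centre of its underside, z up.
- pot: Squat round blue-glazed seed pot, 50 mm across up to 48 mm, with a small knob 14 mm across on top to the total height of 62 mm. Loose, about 0.16 kg. Origin: centre of its underside, z up.
- tray: Fixed tray of mid-brown wood, 300 mm (x) by 84 mm (y), 12 mm thick, lying on the work surface. Origin: centre of its underside, x along its length, z up. A white porcelain stud (20 mm wide, 12 high) stands on its top at x = -138 mm: the studded end. Four cork coasters lie in a row on it at x = -99, -33, 33, 99 mm (y = 0), each carrying one seed container.
- rack: Pale wood rack, 300 x 84 mm, 14 thick, flat top 38 mm above the work surface; swivels almost freely (0.004 N m) about an upright axis at x = 138, does not tip. White porcelain stud (20 mm wide, 12 high) at one end. Origin: on the top surface at the stud's foot; x from the stud along the rack, z up. Four flat marked rings, 50 mm across, centred at x = 39, 105, 171, 237 mm, y = 0.
- coaster_wood: Round cork coaster, 58 mm across, 5 mm thick, fixed on the tray, under the square wooden box at the start. Origin: centre of its underside, z up.
- coaster_jar: Round cork coaster, 58 mm across, 5 mm thick, fixed on the tray, under the glass jar at the start. Origin: centre of its underside, z up.
- coaster_tube: Round cork coaster, 58 mm across, 5 mm thick, fixed on the tray, under the aluminium tube at the start. Origin: centre of its underside, z up.
- coaster_pot: Round cork coaster, 58 mm across, 5 mm thick, fixed on the tray, under the blue pot at the start. Origin: centre of its underside, z up.

How it is judged (in metres and radians):
At the end, for the whole second after the job is handed in: Each container stands upright (6 degrees) on the rack, within 12 mm along and across of the round whose count from the rack's stud equals its coaster's count from the tray's stud; all released and at rest, the rack turned less than 15 degrees (stud moved under 36 mm) (((x of coaster_wood in the frame of tray between -0.119 and -0.079 m and x of wood in the frame of rack between 0.027 and 0.051 m) or (x of coaster_wood in the frame of tray between -0.053 and -0.013 m and x of wood in the frame of rack between 0.093 and 0.117 m) or (x of coaster_wood in the frame of tray between 0.013 and 0.053 m and x of wood in the frame of rack between 0.159 and 0.183 m) or (x of coaster_wood in the frame of tray between 0.079 and 0.119 m and x of wood in the frame of rack between 0.225 and 0.249 m)) and y of wood in the frame of rack between -0.012 and 0.012 m and z of wood in the frame of rack between -0.006 and 0.006 m and angle between each of wood, jar, tube, pot's own z axis and vertical below 0.1 rad and linear speed of each of wood, jar, tube, pot below 0.03 m/s and contact force between each of wood, jar, tube, pot and the fingers below 0.05 N and ((x of coaster_jar in the frame of tray between -0.119 and -0.079 m and x of jar in the frame of rack between 0.027 and 0.051 m) or (x of coaster_jar in the frame of tray between -0.053 and -0.013 m and x of jar in the frame of rack between 0.093 and 0.117 m) or (x of coaster_jar in the frame of tray between 0.013 and 0.053 m and x of jar in the frame of rack between 0.159 and 0.183 m) or (x of coaster_jar in the frame of tray between 0.079 and 0.119 m and x of jar in the frame of rack between 0.225 and 0.249 m)) and y of jar in the frame of rack between -0.012 and 0.012 m and z of jar in the frame of rack between -0.006 and 0.006 m and ((x of coaster_tube in the frame of tray between -0.119 and -0.079 m and x of tube in the frame of rack between 0.027 and 0.051 m) or (x of coaster_tube in the frame of tray between -0.053 and -0.013 m and x of tube in the frame of rack between 0.093 and 0.117 m) or (x of coaster_tube in the frame of tray between 0.013 and 0.053 m and x of tube in the frame of rack between 0.159 and 0.183 m) or (x of coaster_tube in the frame of tray between 0.079 and 0.119 m and x of tube in the frame of rack between 0.225 and 0.249 m)) and y of tube in the frame of rack between -0.012 and 0.012 m and z of tube in the frame of rack between -0.006 and 0.006 m and ((x of coaster_pot in the frame of tray between -0.119 and -0.079 m and x of pot in the frame of rack between 0.027 and 0.051 m) or (x of coaster_pot in the frame of tray between -0.053 and -0.013 m and x of pot in the frame of rack between 0.093 and 0.117 m) or (x of coaster_pot in the frame of tray between 0.013 and 0.053 m and x of pot in the frame of rack between 0.159 and 0.183 m) or (x of coaster_pot in the frame of tray between 0.079 and 0.119 m and x of pot in the frame of rack between 0.225 and 0.249 m)) and y of pot in the frame of rack between -0.012 and 0.012 m and z of pot in the frame of rack between -0.006 and 0.006 m and distance of rack from where it was at the start of the episode below 0.036 m and angular speed of rack below 0.1 rad/s); the robot touches nothing.
It fails at once if the rack is swung round: its stud moves more than 36 mm (about 15 degrees) from its start (distance of rack from where it was at the start of the episode above 0.036 m).
It also fails if it takes over 115 s, if anything falls off the work surface, if the arm or the gripper's body presses on something with over 40 N, if the wrist force passes 120 N, or if a joint passes its speed limit or range.

## Working session

There is one attempt and no reset: what is moved stays moved. The work goes in short steps, Python scripts to look and compute and a tool call to move; the robot and the scene stay as the last step left them, time stands still between calls to the robot, and variables do not carry over. Pictures are saved under pics/ and viewed, at most 14 in all, crops included, and the job is handed in when it is done.

Besides the shell and the picture viewer there is one more tool, called by a JSON object that holds its "api" and its "payload". step_arm: Moves the arm, as the interface text tells. Scaled input: -1 to 1 covers 0.25 m each way for a shift and 180 degrees each way for a turn. Its arguments: {"type":"object","properties":{"targets":{"type":"array","items":{"type":"array","items":{"type":"number"}}}},"required":["targets"]}

```bash
mkdir -p pics; ls
python3 - <<'E'
from rig import *
import cv2
for n in("top","side"):
    c=capture(n); cv2.imwrite(f"pics/{n}0.png",c["color"][:,:,::-1]); print(n,c["mtx"].tolist(),c["k1"],c["pose"].round(4).tolist())
s=read_state();print(s["position"],s["tcp_rot"],s["opening"],s["time_s"])
E
```

```text
pics
top [[499.9456002928451, 0.0, 284.24417268253006], [0.0, 499.9456002928451, 210.17759017377995], [0.0, 0.0, 1.0]] 0.013452854859440663 [[-0.1271, -0.9702, 0.2063, 0.3926], [-0.9919, 0.1251, -0.0225, 0.0057], [-0.004, -0.2075, -0.9782, 0.8478], [0.0, 0.0, 0.0, 1.0]]
side [[428.97044989477973, 0.0, 275.4993688801034], [0.0, 428.97044989477973, 206.17574433379485], [0.0, 0.0, 1.0]] -0.1385340386564198 [[0.8666, -0.2526, 0.4302, 0.1988], [-0.4989, -0.4317, 0.7515, -0.5898], [-0.0041, -0.8659, -0.5002, 0.4622], [0.0, 0.0, 0.0, 1.0]]
[0.26907813 0.56338805 0.2296606 ] [[-9.02267749e-01  4.31174660e-01 -1.14946551e-03]
 [ 4.31176056e-01  9.02266378e-01 -1.61004808e-03]
 [ 3.42912148e-04 -1.94831646e-03 -9.99998043e-01]] 0.999247994386491 0.1
```

View pics/top0.png

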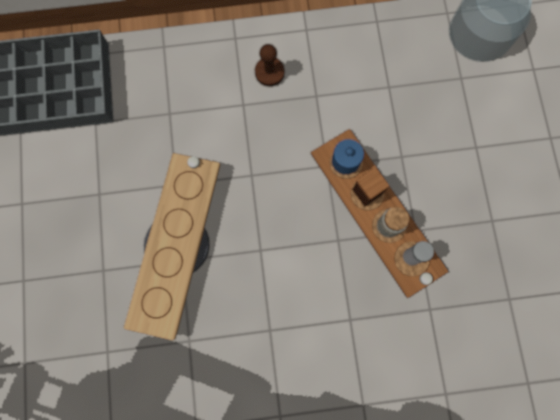

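View pics/side0.png

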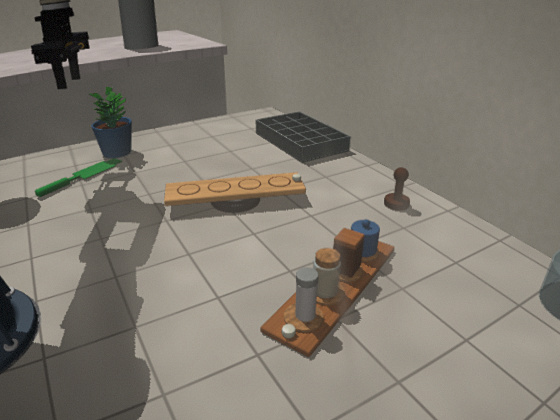

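The top view shows the tray stud at about (426,279). Counting from it, the order is tube (424,252), jar (393,222), wood (371,187), pot (348,156). The rack stud is at (193,161), and the rings are at about (189,185), (178,222), (167,262) and (157,302).

```bash
cat > h.py <<'E'
import cv2, numpy as np
from rig import *
def ray(c,px):
    s=cv2.undistortPoints(np.array(px,float).reshape(-1,1,2),c["mtx"],np.array([c["k1"],0,0,0.])).reshape(-1,2)
    return np.c_[s,np.ones(len(s))]@c["pose"][:3,:3].T
def plane(c,px,z):
    d=ray(c,px);o=c["pose"][:3,3];return (o+d*((z-o[2])/d[:,2])[:,None])[:,:2]
def blob(m):
    n,l,st,ce=cv2.connectedComponentsWithStats(m.astype(np.uint8));i=1+np.argmax(st[1:,4]);return l==i
def rect(c,m,z):
    ct=max(cv2.findContours(m.astype(np.uint8),cv2.RETR_EXTERNAL,cv2.CHAIN_APPROX_NONE)[0],key=cv2.contourArea)
    return cv2.minAreaRect((plane(c,ct.reshape(-1,2),z)*1000).astype(np.float32))
E
python3 - <<'E'
from h import *
c=capture("top"); im=c["color"]; hsv=cv2.cvtColor(im,cv2.COLOR_RGB2HSV)
for p in [(345,140),(318,155),(200,190),(140,325),(410,285),(426,279),(193,161),(348,165),(368,205),(230,200)]: print(p,hsv[p[1],p[0]])
H,S,V=[hsv[:,:,i].astype(int) for i in range(3)]
X,Y=np.meshgrid(range(560),range(420))
m=(H<25)&(S>80)
mr=blob(m&(X<230)&(Y>140)); mt=blob(m&(X>300)&(X<460)&(Y>120))
print("rack",rect(c,mr,.038)); print("tray",rect(c,mt,.012))
print("rack stud",plane(c,[(193,161)],.044),"tray stud",plane(c,[(426.5,279)],.018))
print("rings",plane(c,[(188.5,185),(178,222.5),(167.5,262),(157,302.5)],.038))
cv2.imwrite("pics/ct.png",cv2.resize(im[120:305,300:460,::-1],None,fx=3.2,fy=3.2,interpolation=cv2.INTER_CUBIC))
s=capture("side");cv2.imwrite("pics/cs.png",cv2.resize(s["color"][210:360,255:405,::-1],None,fx=4,fy=4,interpolation=cv2.INTER_CUBIC))
v=np.zeros_like(im);v[mr]=(0,255,0);v[mt]=(255,0,0);cv2.imwrite("pics/m.png",np.hstack([v[120:345,115:455],im[120:345,115:455,::-1]]))
E
```

```text
(345, 140) [111  68 108]
(318, 155) [ 13 145 135]
(200, 190) [ 15 114 136]
(140, 325) [ 18  97 179]
(410, 285) [ 13 144 135]
(426, 279) [ 26  11 179]
(193, 161) [ 30  13 176]
(348, 165) [105 124 123]
(368, 205) [ 14 126  95]
(230, 200) [ 16  18 160]
rack ((532.3817138671875, 173.7833251953125), (85.53671264648438, 297.5369873046875), 70.67740631103516)
tray ((549.0437622070312, -171.12266540527344), (297.0933532714844, 84.27543640136719), 24.916934967041016)
rack stud [[0.66538044 0.12841019]] tray stud [[ 0.42286899 -0.23072737]]
rings [[0.62657778 0.14056491]
 [0.56514009 0.16331783]
 [0.50238917 0.18558411]
 [0.44014032 0.20720173]]
```

View pics/ct.png

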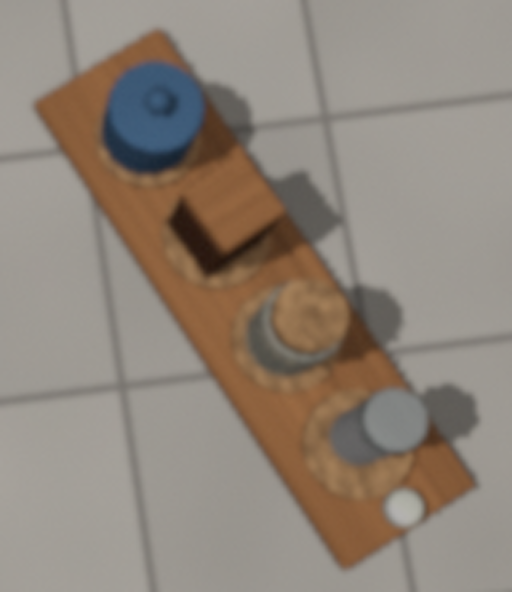

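View pics/m.png

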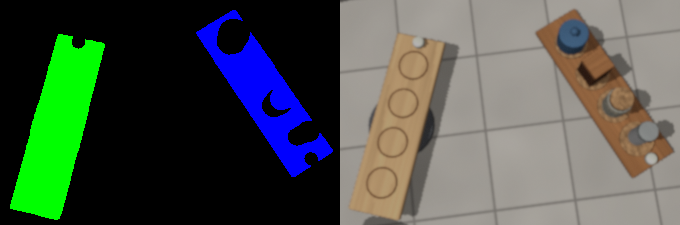

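View pics/cs.png

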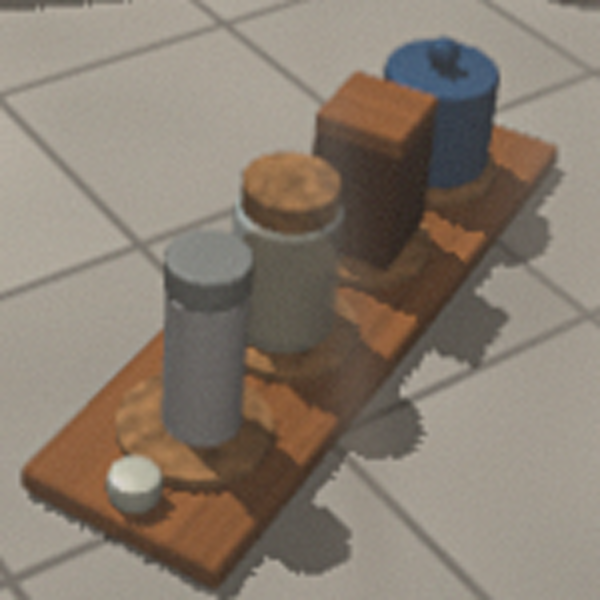

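The masks cover the rack and tray cleanly. The crops show the tube cap at top-view (423.4,251.3), the jar's cork at (397.2,218.8), the pot knob at (350,150.6), and the wood lid's corners near (389,186), (370,200) and (357,182). Next I'll compute container positions from both views.

Run:
```python
from h import *
t=capture("top");s=capture("side")
f=lambda P:np.array(P)/3.2+[300,120]-.35
g=lambda P:np.array(P)/4+[255,210]-.4
a=np.radians(24.92);ex=np.array([np.cos(a),np.sin(a)]);C=np.array([.5490,-.1711])
for n,x,z,p,q in [("tube",-99,.093,(395,420),(209,258)),("jar",-33,.085,(311,315),(291,182)),("pot",99,.077,(160,99),(444,46))]:
    print(n,"nominal",C+ex*x/1000,"top",plane(t,[f(p)],z),"side",plane(s,[g(q)],z))
print("wood nominal",C+ex*.033)
for nm,P in(("top",plane(t,f([(286,211),(225,255),(181,196),(240,160)]),.082)),("side",plane(s,g([(358,72),(438,97),(402,143),(318,117)]),.082))):
    print(nm,P,P.mean(0)); d=np.roll(P,-1,0)-P; print(np.degrees(np.arctan2(d[:,1],d[:,0])),np.linalg.norm(d,axis=1))
```

```text
tube nominal [ 0.4592172  -0.21281389] top [[ 0.46235175 -0.21212218]] side [[ 0.46127318 -0.21605515]]
jar nominal [ 0.5190724  -0.18500463] top [[ 0.51862865 -0.183576  ]] side [[ 0.51730604 -0.18648723]]
pot nominal [ 0.6387828  -0.12938611] top [[ 0.63920443 -0.12933042]] side [[ 0.637072   -0.13256222]]
wood nominal [ 0.5789276  -0.15719537]
top [[ 0.57227967 -0.18116723]
 [ 0.55410323 -0.14772637]
 [ 0.58650371 -0.13101773]
 [ 0.60104804 -0.16297443]] [ 0.57848367 -0.15572144]
[ 118.52584641   27.27975341  -65.52847304 -147.69119745] [0.03806145 0.03645504 0.0351108  0.03403817]
side [[ 0.58769803 -0.13603316]
 [ 0.60406927 -0.1671053 ]
 [ 0.57134753 -0.18470339]
 [ 0.55405551 -0.15393583]] [ 0.57929259 -0.16044442]
[ -62.21622037 -151.72817538  119.33690999   28.01941538] [0.03512115 0.0371538  0.03529386 0.03810938]
```

{"api": "step_arm", "payload": {"targets": [[1,0.8,-1,0,-0.36],[1,0.8,-1,0,-0.36],[1,0.8,-1,0,-0.36],[1,0.8,-1,0,-0.36],[1,0.8,-1,0,-0.36],[1,0.8,-1,0,-0.36],[1,0.8,-1,0,-0.36],[1,0.8,-1,0,-0.36],[1,0.8,-1,0,-0.36]]}}

```text
time_s: 1.2
position: [0.4701, 0.313, 0.2305]
tcp_rot: [[0.008, 1.0, -0.0], [1.0, -0.008, 0.0], [0.0, -0.0, -1.0]]
force: [-1.1, 0.3, 0.2]
opening: 1.002
grasp_force: 0.0
```

{"api": "step_arm", "payload": {"targets": [[1,0,-1,0,-0.36],[1,0,-1,0,-0.36],[1,0,-1,0,-0.36],[1,0,-1,0,-0.36],[1,0,-1,0,-0.36],[1,0,-1,0,-0.36],[1,0,-1,0,-0.36],[1,0,-1,0,-0.36],[1,0,-1,0,-0.36]]}}

```text
time_s: 2.1
position: [0.4693, 0.0643, 0.2306]
tcp_rot: [[0.906, 0.423, 0.0], [0.423, -0.906, 0.0], [0.0, -0.0, -1.0]]
force: [0.2, 0.2, -0.7]
opening: 1.003
grasp_force: 0.0
```

{"api": "step_arm", "payload": {"targets": [[1,0,-1,0,0],[1,0,-1,0,0],[1,0,-1,0,0],[1,0,-1,0,0],[1,0,-1,0,0],[1,0,-1,0,0],[1,0,-1,0,0]]}}

```text
time_s: 2.8
position: [0.4693, -0.1866, 0.2303]
tcp_rot: [[0.907, 0.421, -0.0], [0.421, -0.907, 0.001], [-0.0, -0.001, -1.0]]
force: [-0.0, 0.2, -0.5]
opening: 0.996
grasp_force: 0.0
```

{"api": "step_arm", "payload": {"targets": [[1,-0.028,-0.112,-0.3,0],[1,-0.028,-0.112,-0.3,0],[1,-0.028,-0.112,-0.5,0],[1,-0.028,-0.112,-0.65,0],[1,-0.028,-0.112,-0.74,0],[1,-0.028,-0.112,-0.74,0],[1,-0.028,-0.112,-0.74,0],[-1,-0.028,-0.112,-0.74,0],[-1,-0.028,-0.112,-0.74,0],[-1,-0.028,-0.112,-0.74,0],[-1,-0.028,-0.112,-0.74,0],[-1,-0.028,-0.112,-0.74,0],[-1,-0.028,-0.112,-0.74,0],[-1,-0.028,-0.112,-0.74,0],[-1,-0.028,-0.112,-0.74,0],[-1,-0.028,-0.112,-0.74,0]]}}

```text
time_s: 4.4
position: [0.4624, -0.2141, 0.0454]
tcp_rot: [[0.907, 0.42, -0.0], [0.42, -0.907, 0.0], [-0.0, -0.0, -1.0]]
force: [-0.3, -0.1, -0.5]
opening: 0.343
grasp_force: 30.0
```

{"api": "step_arm", "payload": {"targets": [[-1,0,0,0.1,0],[-1,0,0,0.25,0],[-1,0,0,0.4,0],[-1,0,0,0.48,0],[-1,0.1,0.15,0.48,0.04],[-1,0.2,0.3,0.48,0.08],[-1,0.3,0.45,0.48,0.12],[-1,0.4,0.6,0.48,0.16],[-1,0.5,0.75,0.48,0.2],[-1,0.6,0.9,0.48,0.24],[-1,0.652,1,0.48,0.254],[-1,0.652,1,0.48,0.254],[-1,0.652,1,0.48,0.254]]}}

```text
time_s: 5.7
position: [0.6248, 0.0365, 0.1649]
tcp_rot: [[0.331, 0.944, -0.002], [0.944, -0.331, -0.0], [-0.001, -0.002, -1.0]]
force: [-0.1, -0.4, -0.3]
opening: 0.339
grasp_force: 30.0
```

{"api": "step_arm", "payload": {"targets": [[-1,0,0.15,0,0],[-1,0,0.3,0,0],[-1,0,0.413,0,0],[-1,0,0.413,0,0],[-1,0,0.413,-0.15,0],[-1,0,0.413,-0.27,0],[-1,0,0.413,-0.34,0],[-1,0,0.413,-0.37,0],[-1,0,0.413,-0.385,0],[-1,0,0.413,-0.392,0],[-1,0,0.413,-0.392,0],[-1,0,0.413,-0.392,0]]}}

```text
time_s: 6.9
position: [0.6262, 0.139, 0.0686]
tcp_rot: [[0.333, 0.943, 0.002], [0.943, -0.333, 0.0], [0.001, 0.002, -1.0]]
force: [-0.4, 0.5, -0.6]
opening: 0.343
grasp_force: 30.0
```

Run:
```python
from h import *
for n,b in(("top",(130,140,130,130)),("side",(150,100,180,140))):
    c=capture(n);x,y,w,h=b;cv2.imwrite(f"pics/p1{n}.png",cv2.resize(c["color"][y:y+h,x:x+w,::-1],None,fx=4,fy=4,interpolation=cv2.INTER_CUBIC))
a,b=[cv2.imread(f"pics/p1{n}.png") for n in("top","side")]
cv2.imwrite("pics/p1.png",cv2.resize(np.hstack([a,cv2.resize(b,(720*520//560,520))]),None,fx=.66,fy=.66))
print(read_state()["force"])
```

```text
[-0.45416166  0.51190909 -0.80948203]
```

View pics/p1.png

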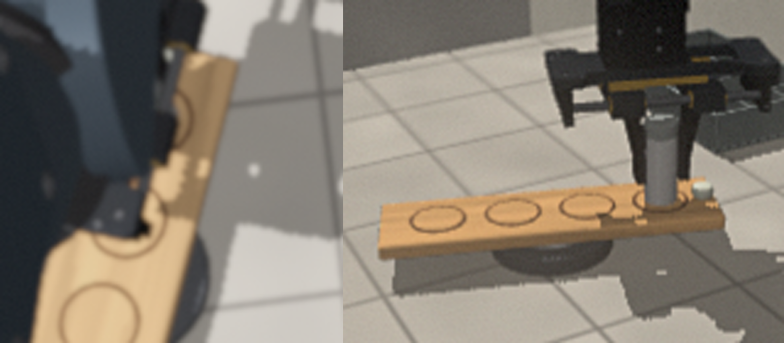

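The side view shows the tube, still held, at (660,205), inside the ring nearest the stud. I'll lower it slightly, release and rise.

{"api": "step_arm", "payload": {"targets": [[-1,0,0,-0.005,0],[-1,0,0,-0.005,0],[-1,0,0,-0.005,0],[-0.2,0,0,-0.005,0],[-0.1,0,0,-0.005,0],[0.0,0,0,-0.005,0],[0.1,0,0,-0.005,0],[0.1,0,0,-0.005,0],[0.1,0,0,0.1,0],[0.1,0,0,0.25,0],[0.1,0,0,0.4,0],[0.1,0,0,0.5,0],[0.1,0,-0.2,0.5,0],[0.1,0,-0.4,0.5,0],[0.1,-0.1,-0.6,0.5,0],[0.1,-0.2,-0.8,0.5,0],[0.1,-0.3,-1,0.5,0],[0.1,-0.3,-1,0.5,0],[0.1,-0.3,-1,0.5,0]]}}

```text
time_s: 8.9
position: [0.5493, -0.1134, 0.1926]
tcp_rot: [[0.337, 0.942, -0.0], [0.942, -0.337, -0.0], [-0.0, -0.0, -1.0]]
force: [0.5, 0.1, -0.0]
opening: 0.547
grasp_force: 0.0
```

Run:
```python
from h import *
c=capture("top");im=c["color"];hsv=cv2.cvtColor(im,cv2.COLOR_RGB2HSV).astype(int)
X,Y=np.meshgrid(range(560),range(420))
m=blob((hsv[...,0]<25)&(hsv[...,1]>80)&(X<230)&(Y>140));print(rect(c,m,.038))
cv2.imwrite("pics/p2.png",cv2.resize(im[120:340,110:400,::-1],None,fx=2.7,fy=2.7,interpolation=cv2.INTER_CUBIC))
```

```text
((532.8786010742188, 172.93716430664062), (84.0212173461914, 293.8214111328125), 70.25809478759766)
```

View pics/p2.png

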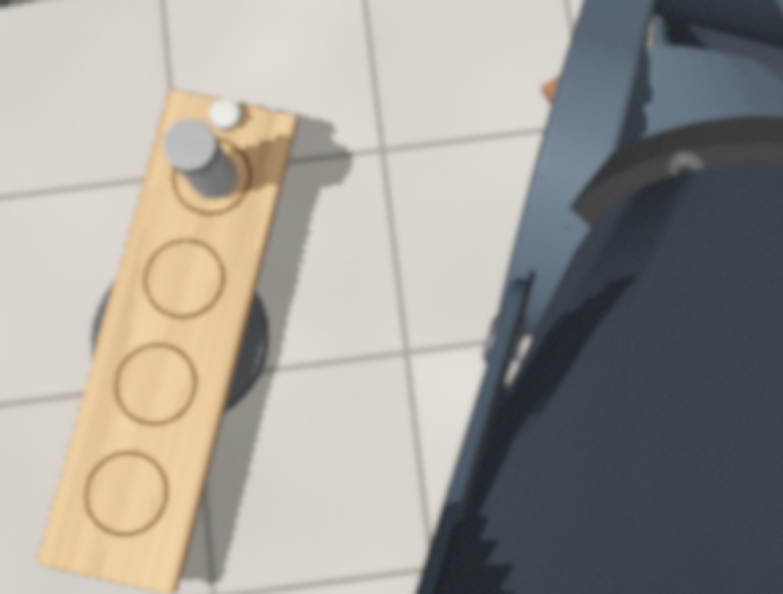

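The rack has not turned. The tube's cap is at (190,143) and its foot is inside the first ring, so I'll check the offset numerically.

Run:
```python
from h import *
c=capture("top");s=read_state();print(s["position"],s["tcp_rot"][:,1])
o=lambda p:np.array(p)/2.7+[110,120]-.35
print("tube",plane(c,[o((190,143))],.114),"ring",plane(c,[o((212,175))],.038),"others",plane(c,o([(184,278),(156,384),(126,493)]),.038))
```

```text
[ 0.55059196 -0.11092239  0.19269968] [ 9.42669109e-01 -3.33728641e-01  3.80227261e-04]
tube [[0.62572644 0.13901027]] ring [[0.62757185 0.14103395]] others [[0.56499382 0.16366329]
 [0.50261083 0.1856839 ]
 [0.44068257 0.20825107]]
```

{"api": "step_arm", "payload": {"targets": [[1,-0.128,-0.293,0,-0.254],[1,-0.128,-0.293,0,-0.254],[1,-0.128,-0.293,0,-0.254],[1,-0.128,-0.293,0,-0.254],[1,-0.128,-0.293,0,-0.254],[1,-0.128,-0.293,0,-0.254],[1,-0.128,-0.293,-0.2,-0.254],[1,-0.128,-0.293,-0.4,-0.254],[1,-0.128,-0.293,-0.54,-0.254],[1,-0.128,-0.293,-0.604,-0.254],[1,-0.128,-0.293,-0.604,-0.254],[1,-0.128,-0.293,-0.604,-0.254],[-1,-0.128,-0.293,-0.604,-0.254],[-1,-0.128,-0.293,-0.604,-0.254],[-1,-0.128,-0.293,-0.604,-0.254],[-1,-0.128,-0.293,-0.604,-0.254],[-1,-0.128,-0.293,-0.604,-0.254],[-1,-0.128,-0.293,-0.604,-0.254]]}}

```text
time_s: 10.8
position: [0.5185, -0.1842, 0.0417]
tcp_rot: [[0.907, 0.42, 0.0], [0.42, -0.907, -0.0], [0.0, 0.0, -1.0]]
force: [-0.7, -0.5, -0.3]
opening: 0.539
grasp_force: 0.0
```

{"api": "step_arm", "payload": {"targets": [[-1,0,0,0,0],[-1,0,0,0,0],[-1,0,0,0,0],[-1,0,0,0,0],[-1,0,0,0.1,0],[-1,0,0,0.25,0],[-1,0,0,0.4,0],[-1,0,0,0.56,0],[-1,0.03,0.16,0.56,0.04],[-1,0.06,0.32,0.56,0.08],[-1,0.09,0.48,0.56,0.12],[-1,0.12,0.64,0.56,0.16],[-1,0.15,0.8,0.56,0.2],[-1,0.18,0.96,0.56,0.24],[-1,0.188,1,0.56,0.254],[-1,0.188,1,0.56,0.254],[-1,0.188,1,0.56,0.254]]}}

```text
time_s: 12.5
position: [0.565, 0.0652, 0.1811]
tcp_rot: [[0.333, 0.943, -0.001], [0.943, -0.333, -0.001], [-0.001, -0.001, -1.0]]
force: [0.7, -0.4, -2.4]
opening: 0.479
grasp_force: 30.0
```

{"api": "step_arm", "payload": {"targets": [[-1,0,0.15,0,0],[-1,0,0.3,0,0],[-1,0,0.39,0,0],[-1,0,0.39,0,0],[-1,0,0.39,0,0],[-1,0,0.39,-0.15,0],[-1,0,0.39,-0.3,0],[-1,0,0.39,-0.41,0],[-1,0,0.39,-0.45,0],[-1,0,0.39,-0.465,0],[-1,0,0.39,-0.472,0],[-1,0,0.39,-0.474,0],[-1,0,0.39,-0.474,0],[-1,0,0.39,-0.474,0]]}}

```text
time_s: 13.9
position: [0.5661, 0.1636, 0.0641]
tcp_rot: [[0.332, 0.943, 0.002], [0.943, -0.332, 0.0], [0.001, 0.002, -1.0]]
force: [-0.3, 0.6, -0.7]
opening: 0.478
grasp_force: 30.0
```

{"api": "step_arm", "payload": {"targets": [[0.0,0,0,0,0],[0.05,0,0,0,0],[0.1,0,0,0,0],[0.15,0,0,0,0],[0.2,0,0,0,0],[0.24,0,0,0,0],[0.24,0,0,0,0],[0.24,0,0,0.08,0],[0.24,0,0,0.2,0],[0.24,0,0,0.35,0],[0.24,0,0,0.5,0],[0.24,0,0,0.55,0],[0.24,0,-0.2,0.55,0],[0.24,0,-0.4,0.55,0],[0.24,0,-0.6,0.55,0],[0.24,0,-0.8,0.55,0],[0.24,0,-1,0.55,0],[0.24,0,-1,0.55,0],[0.24,0,-1,0.55,0]]}}

```text
time_s: 15.8
position: [0.5648, -0.0878, 0.1997]
tcp_rot: [[0.336, 0.942, -0.002], [0.942, -0.336, 0.001], [0.0, -0.002, -1.0]]
force: [0.1, 0.1, 0.1]
opening: 0.625
grasp_force: 0.0
```

Run:
```python
from h import *
s=read_state();print(s["position"],s["tcp_rot"][:,1])
c=capture("top");im=c["color"]
cv2.imwrite("pics/p3.png",cv2.resize(im[120:340,110:400,::-1],None,fx=2.7,fy=2.7,interpolation=cv2.INTER_CUBIC))
```

```text
[ 0.56480057 -0.08777291  0.19965414] [ 0.94197833 -0.33566837 -0.00189035]
```

View pics/p3.png

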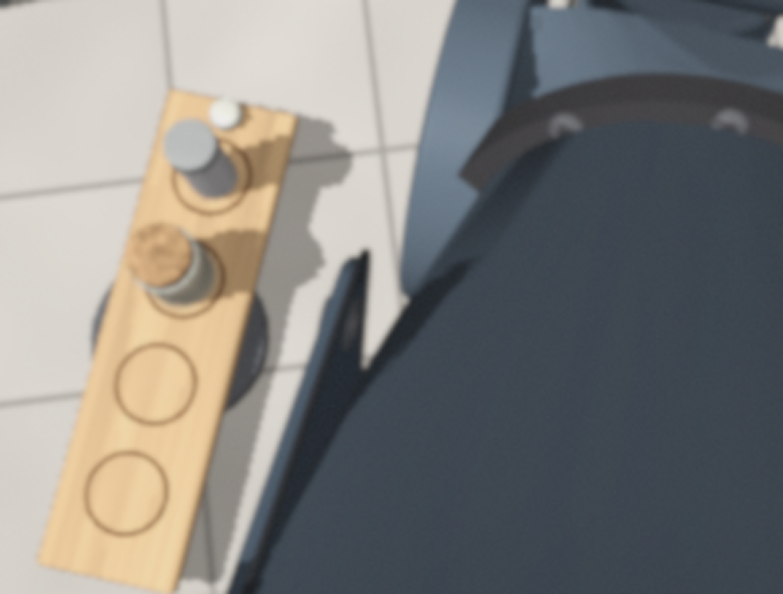

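The jar stands in the second ring, its top at (159,255), and the rack is unmoved. The wood box is next.

{"api": "step_arm", "payload": {"targets": [[1,0.056,-0.282,0,-0.237],[1,0.056,-0.282,0,-0.237],[1,0.056,-0.282,0,-0.237],[1,0.056,-0.282,0,-0.237],[1,0.056,-0.282,0,-0.237],[1,0.056,-0.282,0,-0.237],[1,0.056,-0.282,-0.2,-0.237],[1,0.056,-0.282,-0.4,-0.237],[1,0.056,-0.282,-0.55,-0.237],[1,0.056,-0.282,-0.628,-0.237],[1,0.056,-0.282,-0.628,-0.237],[1,0.056,-0.282,-0.628,-0.237],[-1,0.056,-0.282,-0.628,-0.237],[-1,0.056,-0.282,-0.628,-0.237],[-1,0.056,-0.282,-0.628,-0.237],[-1,0.056,-0.282,-0.628,-0.237],[-1,0.056,-0.282,-0.628,-0.237],[-1,0.056,-0.282,-0.628,-0.237],[-1,0.056,-0.282,-0.628,-0.237],[-1,0.056,-0.282,-0.628,-0.237]]}}

```text
time_s: 17.85
position: [0.5795, -0.1572, 0.0436]
tcp_rot: [[0.884, 0.468, 0.0], [0.468, -0.884, -0.0], [0.0, 0.0, -1.0]]
force: [0.4, 0.2, 0.6]
opening: 0.437
grasp_force: 30.0
```

{"api": "step_arm", "payload": {"targets": [[-1,0,0,0,0],[-1,0,0,0.1,0],[-1,0,0,0.25,0],[-1,0,0,0.4,0],[-1,0,0,0.56,0],[-1,-0.05,0.16,0.56,0.04],[-1,-0.1,0.32,0.56,0.08],[-1,-0.15,0.48,0.56,0.12],[-1,-0.2,0.64,0.56,0.16],[-1,-0.25,0.8,0.56,0.2],[-1,-0.3,0.96,0.56,0.237],[-1,-0.306,1,0.56,0.237],[-1,-0.306,1,0.56,0.237],[-1,-0.306,1,0.56,0.237]]}}

```text
time_s: 19.25
position: [0.5036, 0.0923, 0.1836]
tcp_rot: [[0.333, 0.943, 0.001], [0.943, -0.333, -0.001], [-0.0, 0.001, -1.0]]
force: [0.2, -0.1, -0.7]
opening: 0.434
grasp_force: 30.0
```

{"api": "step_arm", "payload": {"targets": [[-1,0,0.15,0,0],[-1,0,0.3,0,0],[-1,0,0.371,0,0],[-1,0,0.371,0,0],[-1,0,0.371,0,0],[-1,0,0.371,-0.15,0],[-1,0,0.371,-0.3,0],[-1,0,0.371,-0.41,0],[-1,0,0.371,-0.45,0],[-1,0,0.371,-0.465,0],[-1,0,0.371,-0.472,0],[-1,0,0.371,-0.474,0],[-1,0,0.371,-0.474,0],[-1,0,0.371,-0.474,0]]}}

```text
time_s: 20.65
position: [0.5036, 0.1859, 0.066]
tcp_rot: [[0.332, 0.943, 0.002], [0.943, -0.332, 0.0], [0.001, 0.002, -1.0]]
force: [-0.1, -0.5, -0.8]
opening: 0.438
grasp_force: 30.0
```

{"api": "step_arm", "payload": {"targets": [[-0.1,0,0,0,0],[-0.05,0,0,0,0],[0.0,0,0,0,0],[0.05,0,0,0,0],[0.1,0,0,0,0],[0.1,0,0,0,0],[0.1,0,0,0,0],[0.1,0,0,0.08,0],[0.1,0,0,0.2,0],[0.1,0,0,0.35,0],[0.1,0,0,0.5,0],[0.1,0,0,0.55,0],[0.1,0,-0.2,0.55,0],[0.1,0,-0.4,0.55,0],[0.1,0,-0.6,0.55,0],[0.1,0,-0.8,0.55,0],[0.1,0,-1,0.55,0],[0.1,0,-1,0.55,0],[0.1,0,-1,0.55,0]]}}

```text
time_s: 22.55
position: [0.5023, -0.0653, 0.2018]
tcp_rot: [[0.336, 0.942, -0.002], [0.942, -0.336, 0.001], [0.001, -0.002, -1.0]]
force: [0.8, 1.0, -0.6]
opening: 0.554
grasp_force: 0.0
```

Run:
```python
from h import *
s=read_state();print(s["position"],s["tcp_rot"][:,1])
c=capture("top");im=c["color"]
cv2.imwrite("pics/p4.png",cv2.resize(im[120:340,110:400,::-1],None,fx=2.7,fy=2.7,interpolation=cv2.INTER_CUBIC))
```

```text
[ 0.50233076 -0.06529468  0.20184426] [ 0.94191412 -0.33584859 -0.00187668]
```

View pics/p4.png

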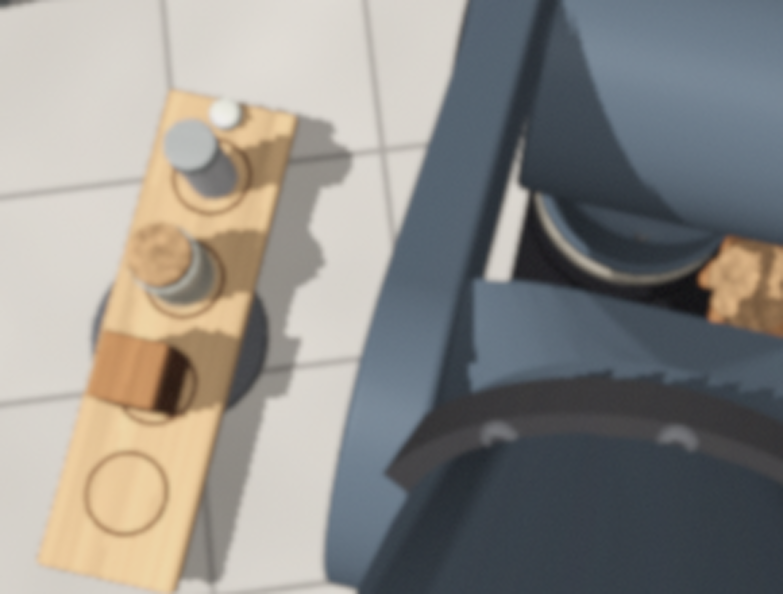

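The wood box stands in the third ring, its top at (134,371), and the rack is still unmoved. The pot is next.

{"api": "step_arm", "payload": {"targets": [[1,0.544,-0.263,0,-0.254],[1,0.544,-0.263,0,-0.254],[1,0.544,-0.263,0,-0.254],[1,0.544,-0.263,0,-0.254],[1,0.544,-0.263,0,-0.254],[1,0.544,-0.263,0,-0.254],[1,0.544,-0.263,-0.2,-0.254],[1,0.544,-0.263,-0.4,-0.254],[1,0.544,-0.263,-0.57,-0.254],[1,0.544,-0.263,-0.656,-0.254],[1,0.544,-0.263,-0.656,-0.254],[1,0.544,-0.263,-0.656,-0.254],[-1,0.544,-0.263,-0.656,-0.254],[-1,0.544,-0.263,-0.656,-0.254],[-1,0.544,-0.263,-0.656,-0.254],[-1,0.544,-0.263,-0.656,-0.254],[-1,0.544,-0.263,-0.656,-0.254],[-1,0.544,-0.263,-0.656,-0.254],[-1,0.544,-0.263,-0.656,-0.254],[-1,0.544,-0.263,-0.656,-0.254]]}}

```text
time_s: 24.6
position: [0.639, -0.1303, 0.0389]
tcp_rot: [[0.907, 0.42, 0.0], [0.42, -0.907, -0.0], [0.0, 0.0, -1.0]]
force: [-0.5, 1.0, 2.6]
opening: 0.57
grasp_force: 30.0
```

{"api": "step_arm", "payload": {"targets": [[-1,0,0,0.08,0],[-1,0,0,0.2,0],[-1,0,0,0.4,0],[-1,0,0,0.56,0],[-1,-0.1,0.1,0.6,0.04],[-1,-0.22,0.2,0.6,0.08],[-1,-0.34,0.3,0.6,0.12],[-1,-0.46,0.4,0.6,0.16],[-1,-0.58,0.5,0.6,0.2],[-1,-0.7,0.6,0.6,0.24],[-1,-0.792,0.6,0.6,0.254],[-1,-0.792,0.6,0.6,0.254],[-1,-0.792,0.6,0.6,0.254]]}}

```text
time_s: 25.9
position: [0.4414, 0.0199, 0.1887]
tcp_rot: [[0.333, 0.943, 0.001], [0.943, -0.333, -0.0], [0.0, 0.001, -1.0]]
force: [0.3, -1.0, -1.7]
opening: 0.571
grasp_force: 30.0
```

{"api": "step_arm", "payload": {"targets": [[-1,0,0.15,0,0],[-1,0,0.3,0,0],[-1,0,0.45,0,0],[-1,0,0.6,0,0],[-1,0,0.752,0,0],[-1,0,0.752,0,0],[-1,0,0.752,0,0],[-1,0,0.752,-0.15,0],[-1,0,0.752,-0.3,0],[-1,0,0.752,-0.43,0],[-1,0,0.752,-0.48,0],[-1,0,0.752,-0.5,0],[-1,0,0.752,-0.51,0],[-1,0,0.752,-0.513,0],[-1,0,0.752,-0.513,0],[-1,0,0.752,-0.513,0]]}}

```text
time_s: 27.5
position: [0.4416, 0.208, 0.0611]
tcp_rot: [[0.333, 0.943, 0.002], [0.943, -0.333, 0.0], [0.001, 0.002, -1.0]]
force: [-0.3, 0.2, -2.6]
opening: 0.571
grasp_force: 30.0
```

{"api": "step_arm", "payload": {"targets": [[0.16,0,0,0,0],[0.19,0,0,0,0],[0.22,0,0,0,0],[0.25,0,0,0,0],[0.27,0,0,0,0],[0.27,0,0,0,0],[0.27,0,0,0,0],[0.27,0,0,0.08,0],[0.27,0,0,0.2,0],[0.27,0,0,0.35,0],[0.27,0,0,0.5,0],[0.27,0,0,0.6,0],[0.27,0,-0.2,0.6,0],[0.27,0,-0.4,0.6,0],[0.27,0,-0.6,0.6,0],[0.27,0,-0.8,0.6,0],[0.27,0,-1,0.6,0],[0.27,0,-1,0.6,0],[0.27,0,-1,0.6,0]]}}

```text
time_s: 29.4
position: [0.4407, -0.0432, 0.2102]
tcp_rot: [[0.336, 0.942, -0.001], [0.942, -0.336, 0.001], [0.0, -0.001, -1.0]]
force: [0.2, 0.6, -0.6]
opening: 0.637
grasp_force: 0.0
```

Run:
```python
from h import *
c=capture("top");im=c["color"];s=capture("side")["color"]
a=cv2.resize(im[130:350,110:240,::-1],None,fx=2.6,fy=2.6,interpolation=cv2.INTER_CUBIC)
b=cv2.resize(s[120:250,150:320,::-1],None,fx=2.6,fy=2.6,interpolation=cv2.INTER_CUBIC)
b=cv2.copyMakeBorder(b,0,a.shape[0]-b.shape[0],0,0,cv2.BORDER_CONSTANT)
cv2.imwrite("pics/p5.png",np.hstack([a,b]));print(read_state()["grasp_force"])
```

```text
0.0
```

View pics/p5.png

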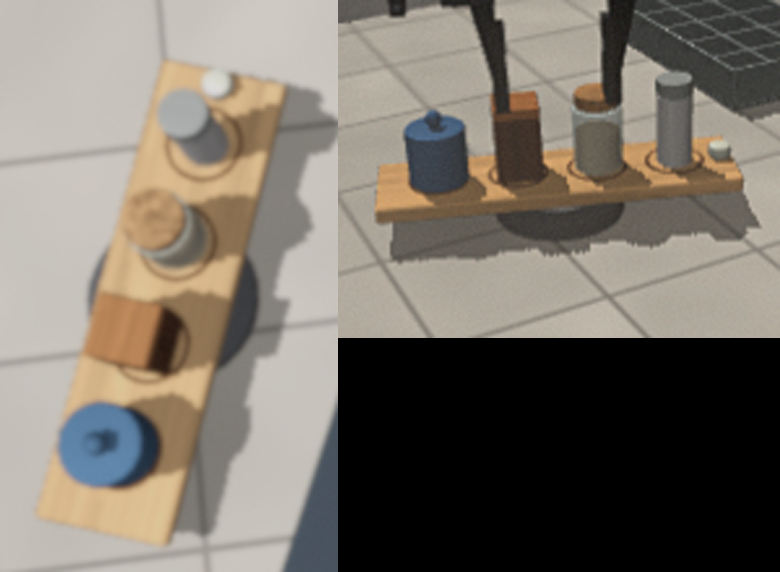

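The side view shows all four containers upright in their rings. One last numerical check before handing in.

Run:
```python
from h import *
c=capture("top");o=lambda p:np.array([p])/2.6+[110,130]-.35
S=plane(c,o((217,83)),.044)[0]
O=np.array([.5326,.1734]);u=np.array([-.944,.331]);v=np.array([-u[1],u[0]]);O=O-.138*u
for n,p,z in(("tube",(185,113),.114),("jar",(154,219),.106),("wood",(130,332),.103),("pot",(97,441),.098)):
    d=plane(c,o(p),z)[0]-O;print(n,(d@u).round(4),(d@v).round(4))
print(S,O)
```

```text
tube 0.0393 0.003
jar 0.1033 -0.0008
wood 0.1699 0.0018
pot 0.2335 -0.0018
[0.66435586 0.12831484] [0.662872 0.127722]
```

```bash
python3 -c "
from rig import *
print(hand_in())"
```

```text
the job is handed in; nothing more can be done
None
```

I moved all four containers to the rack in order from the stud (tube, jar, wood, pot). My last camera check put each within about 4 mm of its round's centre and showed the rack had not swung; the job is handed in, but no verdict was shown.

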